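Latch the sliding lid of a bottle-parts caddy

ROBOT

A 7-joint arm with a two-finger parallel gripper is mounted at the origin on the work surface. World frame = base frame: x ahead of the robot, y to its left, z up, the work surface at z = 0. Lengths are in m, angles in rad, forces in N, time in s.
With the tool pointing down it reaches from about 0.425 to 0.925 m from the base axis. Payload 6.8 kg.
Tool frame: the origin (TCP) lies midway between the tips of the shut fingers; the grasp point (between the pads) lies 19 mm behind it; z points along the fingers, y is the line along which they close (so a half turn about z gives the same grasp; the last joint's range is limited). The gripper opens to 85 mm and grips with 20 to 120 N. Pads are 22 mm wide; open, the fingers measure 114 mm over their backs; the gripper's body (76 mm by 85 mm) begins 54 mm behind the grasp point. The pads swing forward as they close: fully open they stand 13 mm farther back than shut.
Start: joints at [1.208, 0.477, 0.022, 1.555, -0.011, 1.109, -0.083], TCP at [0.17, -0.653, 0.231] pointing down, gripper open.
Joint ranges: [-2.96, 2.96], [-0.34, 2.1], [-1.41, 1.46], [0.24, 2.44], [-1.37, 4.51], [0.17, 1.92], [-2.96, 2.96]. Speed limits (rad/s): [2.39, 2.39, 3.14, 3.14, 3.14, 3.14, 3.14].

INTERFACE

Orientations are given as a unit quaternion [w, x, y, z].
In Python, from station import readout, imaging, hand_in gives the robot as it stands.
- The arm moves only by the tool drive_tool, never from a script. Its argument "series" is a list of rows, each a list of 5 numbers: the shift along the tool's x, y, z in cm, then the turn about the tool's z in degrees, then the closure, from -1 (fully open) to 1 (shut). A call has 1 to 8 rows; each row shifts and turns the commanded pose from where the row before left it, along the tool's axes as they then stand; what a row does not reach is not made up. A row lasts 1/10 s, in which the tool goes at most 50 mm and 8.59 degrees, less where a joint would pass 70% of its speed; a pose out of reach is approached as far as the arm can. A call with a gripper value outside its range is refused whole. The fingers move at their own pace and stop on an object; "squeeze" is the grip in N (left out, the last holds). Time passes only in rows, so rows that do not move let the fingers close. It gives the time, the measured TCP pose, the force, the opening and the grip force at its end, in the units of the state.
- readout.get_obs(): the state, without advancing time (a new reading comes with each control period).
- imaging.read_camera(name): name is "scene" or "top" or "wrist"; returns the picture (400x640x3 uint8, red, green, blue); there is no depth.
- imaging.camera_model(name): a dict with "vfov" (degrees; the focal length in pixels is half the picture's height over the tangent of half this angle, whatever the lens; pixels are square), "cx", "cy" (the principal point, pixels), "xyz" and "orientation" of the camera in the world. Camera axes: x right, y down, z forward; pixel columns grow to the right and rows downward; lengths in m; the calibration is good to about 2 mm. A picture is of the moment at which its call begins: read the wrist's pose just before it. camera_model takes no time and is no camera call; for the wrist camera it gives the pose at the moment of the call.
- hand_in(): hands the job in; it is judged then, once.
Trained networks look in the newest picture that a camera, given by its name, has taken for a name from the list of things; names that differ only in an ending like _2 or _b are one class to them, and where a whole thing is asked for, a point or a joint stands for the part that bears it (a point fixed in the world has none). Each returns a list of dicts, best first, with "conf" (0 to 1); they miss things now and then, are a little off and sometimes report something else, mostly with a low value. They report only what shows in the picture. A call takes as long as a camera call.
- imaging.cut_out(thing, camera): "mask" (400x640 bool, what is visible of it) and "centre" ([column, row] in pixels, amid what is visible of it).
The state is a dict: "t": time; "q": joint angles; "joint_vel": joint speeds; "joint_torque": joint torques, N m; "eef_pos": TCP position; "tool_rot": TCP orientation; "contact_force": force on the tool from outside, world axes, zero at the start; "torque": the same for the moment, N m; "gripper_width": opening from 0.0 (shut) to 1.0 (fully open); "grasp_force": force on a finger pad.
Only numpy, scipy, OpenCV 4.12 (cv2) and the standard library are available. Lean on these libraries where they do the work, as an engineer would, in place of code of your own. Each camera call takes 0.05 s, during which the arm holds its last target. There are 200 camera calls.

TASK

Close the white caddy on the counter: slide its clear lid fully home, hook the loop of the draw latch behind the keeper on the lid, then press the latch's lever down over centre so that it lies flat and holds the lid under tension. Leave the bottle and the saucer beside it as they are.

Things in the scene. Friction and masses are not known exactly. Their poses are not given: they have to be found in the camera images.
- caddy: White plastic caddy fixed to the counter, 315 long (its x) x 130 wide (its y) x 97 mm high. Origin on the counter under the middle, z up, x along the lid's slide (the lid opens towards +x). A fixed deck, its top 90 mm up, covers x -155 to -30 mm and carries the steel draw latch; the clear lid covers the rest.
- lid (a joint): How far the lid is open, m: 0 fully home, at most 0.085. The lid is a 180 x 112 x 6 mm clear pane, its top 90 mm above the counter; it slides stiffly along the caddy's x (about 2.5 N) and stays where left.
- handle (a point): Middle of the top of the lid's grip rib: an upright grey rib on the lid, 50 mm long across (caddy y), 12 mm thick, 28 mm tall (90 to 118 mm above the counter). Axes as the caddy's.
- keeper (a point): Keeper on the lid: the point where the cross-bar's axis lies when hooked, 95.5 mm above the counter; with the lid home, 70 mm in +x of the pivot. Axes as the caddy's. A steel plate 18 mm wide, 3 mm thick, stands on the -x side and leans 30 degrees over the point, its top 14 mm higher and 6 mm past it in +x: the bar comes down beyond +9 mm in x, then goes back in -x under the overhang. Steel foot 2.5 mm below.
- pivot (a point): Axis of the lever on the deck, 102 mm above the counter; axes as the caddy's (the lever turns about y).
- lever (a joint): Lever angle, rad: 0 flat and closed (pointing to the caddy's -x), pi/2 upright, up to 2.4 leaning over towards the lid. Stiff hinge (about 0.08 N m): stays where left. With the loop hooked, pressing down stretches the loop from about 1 rad, passes dead centre at about 0.35 rad, then it pulls itself flat; about 3 to 6 N near the tip.
- lever_tip (a point): Outer end of the lever's upper face (upper when closed), 58 mm from the pivot axis. The lever is a steel strip 18 mm wide (caddy y) and 4 mm thick; when closed its face lies 106 mm above the counter. The end flares up slightly.
- yoke (a joint): Angle between loop and lever, rad. The loop's slope above the horizontal, rising towards +x, is this value minus lever. The loop hinges on a pin in the lever 20 mm from the pivot axis (15 degrees below the lever's line when closed), stiff enough to stay where left (about 0.05 N m).
- bar (a point): Middle of the loop's cross-bar, a 5 mm round steel bar 32 mm long across (y). Site axes: x along the loop away from its pin, z out of the loop's plane (up when the loop lies flat). The loop has two 5 mm legs 32 mm apart and is 86.3 mm long from pin to bar.
- tab (a point): Grasp point on the loop's pull tab: a steel tab 14 mm wide (y), 6 mm thick, standing 36 mm up from the loop's plane, 14 mm beyond the bar; this point is 26 mm above the loop's plane. Axes as bar. Pinch it across its 14 mm width; it may turn between the fingers.
- bail (a joint): Stretch of the loop's springs, m: 0 slack, about 0.003 when latched (8000 N/m).
- bottle: Empty open plastic bottle, 60 mm diameter, 135 mm tall, upright, not to be disturbed; origin under its middle.
- saucer: White ceramic saucer, 136 mm diameter, 18 mm high, not to be disturbed; origin under its middle.

How it is judged:
On the way, in this order (a step that is already met when the one before it is completed fails the run):
1. the lid is slid home (within 8 mm) (value of joint lid below 0.008 m), for 0.1 s.
2. the loop's bar is hooked behind the keeper while the lever is still up (x of bar in the frame of keeper between -0.005 and 0.006 m and z of bar in the frame of keeper between -0.004 and 0.005 m and value of joint lever above 0.3 rad), for 0.05 s.
At the end, for the whole second after the job is handed in: The lid is within 3 mm of home, the loop's bar lies behind the keeper (within about 5 mm of its seat), the lever is flat (under 0.10 rad) and the loop is stretched by more than 1.2 mm (value of joint lid below 0.003 m and x of bar in the frame of keeper between -0.005 and 0.006 m and z of bar in the frame of keeper between -0.004 and 0.005 m and value of joint lever below 0.1 rad and value of joint bail above 0.0012 m); the robot touches nothing.
It fails at once if the bottle or the saucer was moved more than 30 mm (distance of any of bottle, saucer from where it was at the start of the episode above 0.03 m).
It fails at once if the bottle was tipped (angle between bottle's own z axis and vertical above 0.4 rad).
It also fails if it takes over 54 s, if anything falls off the work surface, if the arm or the gripper's body presses on something with over 40 N, if the wrist force passes 120 N, or if a joint passes its speed limit or range.

## Working session

There is one attempt and no reset: what is moved stays moved. The work goes in short steps, Python scripts to look and compute and a tool call to move; the robot and the scene stay as the last step left them, time stands still between calls to the robot, and variables do not carry over. Pictures are saved under pics/ and viewed, at most 10 in all, crops included, and the job is handed in when it is done.

Besides the shell and the picture viewer there is one more tool, called after "Request:" by a JSON object that holds its "fn" and its "kwargs", one argument or row to a line. drive_tool: Moves the arm, as the interface text tells. Its arguments: {"type":"object","properties":{"series":{"type":"array"},"squeeze":{"type":"number"}},"required":["series"]}

```bash
ls; mkdir -p pics
cat > h.py <<'E'
import numpy as np,cv2
from station import readout,imaging,hand_in
from scipy.spatial.transform import Rotation as R
def rot(q): return R.from_quat([q[1],q[2],q[3],q[0]]).as_matrix()
def cam(n):
    m=imaging.camera_model(n); f=200/np.tan(np.radians(m['vfov'])/2)
    return np.array(m['xyz']),rot(m['orientation']),f,m['cx'],m['cy'],m
def ray(c,px):
    p,Rm,f,cx,cy,_=c; d=Rm@np.array([(px[0]-cx)/f,(px[1]-cy)/f,1]); return p,d
def atz(c,px,z):
    p,d=ray(c,px); return p+d*(z-p[2])/d[2]
def proj(c,X):
    p,Rm,f,cx,cy,_=c; v=Rm.T@(np.array(X)-p); return np.array([cx+f*v[0]/v[2],cy+f*v[1]/v[2]])
def tri(a,b):
    A=[];B=[]
    for p,d in (a,b):
        d=d/np.linalg.norm(d); M=np.eye(3)-np.outer(d,d); A.append(M);B.append(M@p)
    return np.linalg.lstsq(np.vstack(A),np.hstack(B),rcond=None)[0]
def shot(n,fn=None):
    im=imaging.read_camera(n)
    if fn: cv2.imwrite('pics/'+fn,im[:,:,::-1])
    return im
E
python3 - <<'E'
from h import *
o=readout.get_obs();print(o['t'],o['eef_pos'],o['tool_rot'])
for n in ('scene','top'):
    c=cam(n);print(n,c[5])
    shot(n,n+'0.png')
    for t in ('caddy','handle','keeper','pivot','lever_tip','bar','tab','bottle','saucer'):
        r=imaging.cut_out(t,n)
        print(t,[(np.round(x['centre'],1).tolist(),round(x['conf'],2),int(x['mask'].sum())) for x in r[:2]])
print(readout.get_obs()['t'])
E
```

```text
pics
0.0 [ 0.16996119 -0.65263349  0.23031053] [-9.12940501e-04  9.91895400e-01  1.27053724e-01 -1.84656270e-04]
scene {'vfov': 51.214072047729076, 'cx': 325.04435110901545, 'cy': 196.0404163961166, 'xyz': array([1.1882164 , 0.64468841, 0.86904253]), 'orientation': array([-0.15599915,  0.33439506,  0.8480585 , -0.38031695])}
caddy [([332.9, 190.2], 0.59, 5865)]
handle [([362.0, 197.7], 0.66, 1603), ([324.1, 152.2], 0.46, 108)]
keeper []
pivot [([328.2, 190.9], 0.83, 5770)]
lever_tip [([316.3, 157.3], 0.58, 138), ([323.5, 153.5], 0.38, 84)]
bar [([325.6, 153.2], 0.64, 90), ([468.8, 274.6], 0.26, 1168)]
tab [([323.6, 150.2], 0.64, 54), ([325.4, 154.3], 0.43, 99)]
bottle [([467.8, 275.0], 0.81, 1202), ([260.1, 141.9], 0.37, 631)]
saucer [([260.3, 142.4], 0.97, 600)]
top {'vfov': 51.357020774520365, 'cx': 320.9245596624763, 'cy': 205.46079493004012, 'xyz': array([ 0.42305653, -0.00446242,  1.28270804]), 'orientation': array([-0.04852253,  0.71572693, -0.6958664 ,  0.03391868])}
caddy [([337.5, 221.1], 0.87, 5820), ([361.3, 217.6], 0.41, 229)]
handle [([306.1, 224.4], 0.93, 2480)]
keeper [([300.8, 224.6], 0.56, 2458)]
pivot [([335.0, 221.1], 0.64, 5772)]
lever_tip [([368.6, 216.5], 0.53, 133), ([178.9, 230.9], 0.15, 540)]
bar [([338.3, 218.4], 0.5, 5735)]
tab []
bottle [([181.8, 229.6], 0.75, 543)]
saucer [([469.6, 234.6], 0.61, 1528)]
1.0
```

Run:
```python
import cv2,numpy as np
a=cv2.imread('pics/scene0.png')[90:330,210:510];b=cv2.imread('pics/top0.png')[140:300,130:530]
a=cv2.resize(a,None,fx=1.25,fy=1.25);b=cv2.resize(b,None,fx=1.75,fy=1.75)
W=np.zeros((600,800,3),np.uint8);W[:300,:375]=a;W[310:590,:700]=b
cv2.imwrite('pics/c0.png',W)
```

```text
(no output)
```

View pics/c0.png

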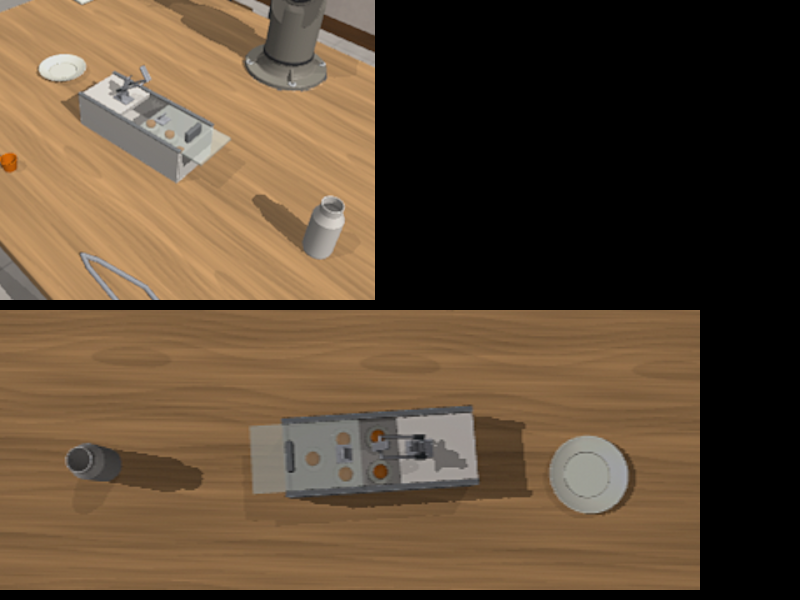

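The top view shows the caddy lying across the image: its lid's open end points left with the rib at about (296,224), and the keeper is at about (328,223). The latch is around (365,218), with the loop pointing left towards the lid. The bottle is to the left and the saucer to the right.

Run:
```python
from h import *
c=cam('top');s=cam('scene')
P=[atz(c,p,.097) for p in [(399.7,195.4),(403.1,239.4),(295.1,246.3),(291.7,202.3)]]
for p in P: print(p.round(4))
ctr=np.mean(P,0);x=(P[2]+P[3]-P[0]-P[1]);yaw=np.arctan2(x[1],x[0]);print('centre',ctr.round(4),'yaw',np.degrees(yaw),np.linalg.norm(x)/2)
hx=atz(c,(295.7,224),.118);k=atz(c,(327.7,222.9),.1);print('rib',hx,'keeper',k)
Rc=np.array([[np.cos(yaw),-np.sin(yaw)],[np.sin(yaw),np.cos(yaw)]])
for n,p in(('rib',hx),('keeper',k)):print(n,Rc.T@(p-ctr)[:2])
sp=[(210+u/1.25,90+v/1.25) for u,v in [(193,132),(146,72),(118,92)]]
print(atz(s,sp[0],.118), 'tab?',tri(ray(s,sp[1]),ray(c,(130+368/1.75,140+137/1.75))))
print('bottle',atz(s,(467,310),0),'saucer',atz(c,(467,232),0.015))
w=cam('wrist');o=readout.get_obs();T=rot(o['tool_rot']);print('tool',T.round(3).tolist());print('cam in tool',(T.T@(w[0]-o['eef_pos'])).round(4),(T.T@w[1]).round(3).tolist(),w[5]['vfov'])
```

```text
[ 0.5968 -0.203   0.097 ]
[ 0.4712 -0.2135  0.097 ]
[0.4429 0.0921 0.097 ]
[0.5685 0.1064 0.097 ]
centre [ 0.5199 -0.0545  0.097 ] yaw 95.25538909780708 0.30875377782106983
rib [0.50490073 0.09092998 0.118     ] keeper [0.51184557 0.00128257 0.1       ]
rib [0.14617187 0.00158548]
keeper [0.05626519 0.00288112]
[0.51934637 0.10262299 0.118     ] tab? [ 0.52136442 -0.03637099  0.20504212]
bottle [0.53986371 0.46909733 0.        ] saucer [ 0.50237065 -0.42038124  0.015     ]
tool [[0.968, 0.252, 0.0], [0.252, -0.968, -0.0], [0.0, 0.0, -1.0]]
cam in tool [ 0.0817  0.0002 -0.1427] [[0.001, -0.946, -0.323], [1.0, 0.001, -0.0], [0.001, -0.323, 0.946]] 61.43093284930099
```

```bash
cat >> h.py <<'E'
C0=np.array([.5199,-.0545]);YAW=np.radians(95.25)
def cw(x,y,z=0):
    c,s=np.cos(YAW),np.sin(YAW); return np.array([C0[0]+c*x-s*y,C0[1]+s*x+c*y,z])
def wc(p):
    c,s=np.cos(YAW),np.sin(YAW); d=np.array(p)[:2]-C0; return np.array([c*d[0]+s*d[1],-s*d[0]+c*d[1],p[2]])
def plan(wps,g,step=.048):
    "wps: list of (x,y,z world, tool-x heading deg); prints rows"
    o=readout.get_obs();T=rot(o['tool_rot']);p=np.array(o['eef_pos']);h=np.degrees(np.arctan2(T[1,0],T[0,0]))
    for w in wps:
        q=np.array(w[:3]);dh=(w[3]-h+180)%360-180
        n=int(max(np.ceil(np.linalg.norm(q-p)/step),np.ceil(abs(dh)/8.5),1));rows=[]
        for i in range(n):
            d=(q-p)/n;a=np.radians(h);
            t=np.array([np.cos(a)*d[0]+np.sin(a)*d[1],np.sin(a)*d[0]-np.cos(a)*d[1],-d[2]])*100
            rows.append([round(float(v),2) for v in t]+[round(-dh/n,2),g]);h+=dh/n
        p=q;print(len(rows),rows)
E
python3 - <<'E'
from h import *
a=cw(.06,0,.30)
plan([(.32,-.55,.30,50),(*a,95.25)],-1)
E
```

```text
5 [[3.42, -1.24, -1.37, np.float64(-7.08), -1], [3.55, -0.81, -1.37, np.float64(-7.08), -1], [3.62, -0.37, -1.37, np.float64(-7.08), -1], [3.64, 0.08, -1.37, np.float64(-7.08), -1], [3.6, 0.53, -1.37, np.float64(-7.08), -1]]
13 [[4.23, -1.6, -0.0, np.float64(-3.48), -1], [4.32, -1.34, -0.0, np.float64(-3.48), -1], [4.4, -1.07, -0.0, np.float64(-3.48), -1], [4.45, -0.81, -0.0, np.float64(-3.48), -1], [4.49, -0.53, -0.0, np.float64(-3.48), -1], [4.52, -0.26, -0.0, np.float64(-3.48), -1], [4.53, 0.01, -0.0, np.float64(-3.48), -1], [4.52, 0.29, -0.0, np.float64(-3.48), -1], [4.49, 0.56, -0.0, np.float64(-3.48), -1], [4.45, 0.83, -0.0, np.float64(-3.48), -1], [4.39, 1.1, -0.0, np.float64(-3.48), -1], [4.31, 1.37, -0.0, np.float64(-3.48), -1], [4.22, 1.63, -0.0, np.float64(-3.48), -1]]
```

Request:
{"fn": "drive_tool", "kwargs": {
  "series": [
    [3.4,-1.2,-1.4,-7.1,1],
    [3.6,-0.8,-1.4,-7.1,1],
    [3.6,-0.4,-1.4,-7.1,1],
    [3.6,0.1,-1.4,-7.1,1],
    [3.6,0.5,-1.4,-7.1,1],
    [4.2,-1.6,0,-3.5,1],
    [4.3,-1.3,0,-3.5,1],
    [4.4,-1.1,0,-3.5,1]
  ]
}}

```text
t: 1.8
eef_pos: [0.3646, -0.4209, 0.3015]
tool_rot: [0.0, 0.863, 0.506, 0.0]
contact_force: [0.6, 0.3, 0.1]
gripper_width: -0.005
grasp_force: 0.0
```

Request:
{"fn": "drive_tool", "kwargs": {
  "series": [
    [4.4,-0.8,0,-3.5,1],
    [4.5,-0.5,0,-3.5,1],
    [4.5,-0.3,0,-3.5,1],
    [4.5,0,0,-3.5,1],
    [4.5,0.3,0,-3.5,1],
    [4.5,0.6,0,-3.5,1],
    [4.4,0.8,0,-3.5,1],
    [4.4,1.1,0,-3.5,1]
  ]
}}

```text
t: 2.6
eef_pos: [0.4821, -0.0801, 0.3017]
tool_rot: [0.001, 0.715, 0.699, 0.0]
contact_force: [0.1, -1.4, 0.8]
gripper_width: -0.004
grasp_force: 0.0
```

Request:
{"fn": "drive_tool", "kwargs": {
  "series": [
    [4.3,1.4,0,-3.5,1],
    [4.2,1.6,0,-3.5,1],
    [0,0,0,0,1],
    [0,0,0,0,1]
  ]
}}

```text
t: 3.0
eef_pos: [0.5114, 0.0046, 0.3013]
tool_rot: [-0.0, 0.671, 0.742, 0.0]
contact_force: [-0.1, -0.7, 0.3]
gripper_width: 0.001
grasp_force: 0.0
```

Run:
```python
from h import *
o=readout.get_obs();print(o['t'],wc(o['eef_pos']),o['eef_pos'],o['contact_force'])
im=shot('wrist','w1.png')
for t in ('handle','keeper','pivot','lever_tip','bar','tab'):
    r=imaging.cut_out(t,'wrist')
    print(t,[(np.round(x['centre'],1).tolist(),round(x['conf'],2),int(x['mask'].sum())) for x in r[:2]])
```

```text
3.0 [0.05960443 0.00309373 0.30129771] [0.51136534 0.0045713  0.30129771] [-0.05588434 -0.67930572  0.26064174]
handle [([332.4, 101.8], 0.94, 20579), ([334.6, 253.3], 0.21, 344)]
keeper [([331.9, 98.3], 0.75, 20285)]
pivot [([332.6, 144.8], 0.78, 33099)]
lever_tip [([337.9, 253.0], 0.83, 320)]
bar []
tab [([337.0, 255.1], 0.68, 301), ([334.1, 142.0], 0.43, 32798)]
```

View pics/w1.png

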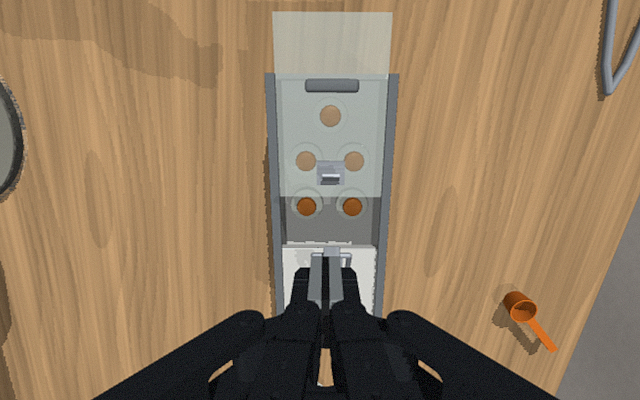

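The wrist view shows the rib at (332,85), the keeper at (330,178), the lid's near edge at row 196, the deck edge at row 244, and the loop's tab and bar at about (332,252). The fingers hide the lever.

Run:
```python
from h import *
w=cam('wrist')
for n,px,z in [('rib',(332,82),.118),('keeper top',(330,179),.1095),('lidedge',(331,196),.09),('deckedge',(330,243),.09),('end',(331,74),.097),('L end',(268,74),.097),('R end',(396,74),.097),('L near',(281,243),.097),('R near',(379,243),.097),('tabtop .2',(332,247),.2),('tabtop .15',(332,247),.15)]:
    p=atz(w,px,z);print(n,wc(p).round(4),p.round(4))
# edges of side rims
print('yaw',)
t=cam('top')
for n,px,z in [('pivot top',(130+420/1.75,140+137/1.75),.102)]: print(n,wc(atz(t,px,z)))
o=readout.get_obs();plan([(*cw(.175,.0,.29),95.25),(*cw(.175,0,.108),95.25)],1)
```

```text
rib [ 0.1472 -0.0009  0.118 ] [0.5074 0.0922 0.118 ]
keeper top [ 5.410e-02 -1.000e-04  1.095e-01] [ 0.5151 -0.0006  0.1095]
lidedge [ 0.0298 -0.0018  0.09  ] [ 0.5189 -0.0246  0.09  ]
deckedge [-0.0271 -0.0012  0.09  ] [ 0.5236 -0.0814  0.09  ]
end [ 0.1549 -0.0003  0.097 ] [0.506  0.0998 0.097 ]
L end [0.1546 0.0603 0.097 ] [0.4457 0.0939 0.097 ]
R end [ 0.1552 -0.0628  0.097 ] [0.5682 0.1058 0.097 ]
L near [-0.024   0.0545  0.097 ] [ 0.4679 -0.0834  0.097 ]
R near [-0.0235 -0.0566  0.097 ] [ 0.5784 -0.0727  0.097 ]
tabtop .2 [ 0.0215 -0.0008  0.2   ] [ 0.5187 -0.033   0.2   ]
tabtop .15 [-0.0029 -0.002   0.15  ] [ 0.5222 -0.0572  0.15  ]
yaw
pivot top [-0.06450209 -0.00238025  0.102     ]
3 [[3.92, 0.13, 0.38, np.float64(0.08), 1], [3.92, 0.13, 0.38, np.float64(0.08), 1], [3.92, 0.12, 0.38, np.float64(0.08), 1]]
4 [[0.0, 0.0, 4.55, np.float64(-0.0), 1], [0.0, 0.0, 4.55, np.float64(-0.0), 1], [0.0, 0.0, 4.55, np.float64(-0.0), 1], [0.0, 0.0, 4.55, np.float64(-0.0), 1]]
```

Request:
{"fn": "drive_tool", "kwargs": {
  "series": [
    [4.3,0.1,0,0,1],
    [4.3,0.1,0,0,1],
    [4.0,0.1,2.0,0,1],
    [0,0,4.5,0,1],
    [0,0,4.5,0,1],
    [0,0,4.5,0,1],
    [0,0,3.9,0,1],
    [0,0,0,0,1]
  ]
}}

```text
t: 4.15
eef_pos: [0.4985, 0.1273, 0.1029]
tool_rot: [-0.003, 0.672, 0.741, -0.004]
contact_force: [-0.8, -1.5, -0.4]
gripper_width: 0.001
grasp_force: 0.0
```

Request:
{"fn": "drive_tool", "kwargs": {
  "series": [
    [-2.0,0,0,0,1],
    [-1.5,0,0,0,1],
    [-1.5,0,0,0,1],
    [-1.5,0,0,0,1],
    [-0.6,0,0,0,1],
    [0,0,0,0,1]
  ]
}}

```text
t: 4.75
eef_pos: [0.5101, 0.0578, 0.1089]
tool_rot: [0.001, 0.672, 0.74, 0.001]
contact_force: [-0.7, 0.7, -0.7]
gripper_width: 0.001
grasp_force: 0.0
```

Run:
```python
from h import *
o=readout.get_obs();print(o['t'],wc(o['eef_pos']),o['contact_force'])
w=cam('wrist');shot('wrist','w2.png')
print(proj(w,cw(.09,0,.118)),proj(w,cw(-.0271,0,.09)))
```

```text
4.75 [ 0.11269115 -0.00050811  0.10888675] [-0.6656742   0.68700048 -0.70520924]
[327.07552411 323.89034072] [325.51374169 442.11939043]
```

View pics/w2.png

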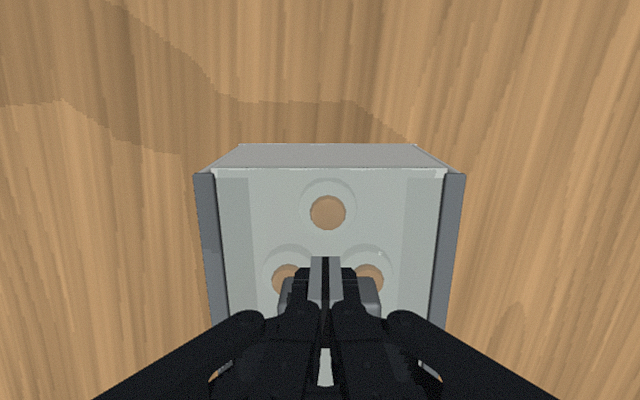

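The fingers are pushing the rib at about (328,300), and the lid's outer edge is now within the caddy end at row 168. I'll keep pushing in small steps until it stops.

Request:
{"fn": "drive_tool", "kwargs": {
  "series": [
    [-0.3,0,0.3,0,1],
    [-0.3,0,0.2,0,1],
    [-0.2,0,0,0,1],
    [0,0,0,0,1]
  ]
}}

```text
t: 5.2
eef_pos: [0.5102, 0.0556, 0.103]
tool_rot: [-0.001, 0.67, 0.742, 0.003]
contact_force: [-1.6, 10.7, 2.9]
gripper_width: 0.002
grasp_force: 5.5
```

Request:
{"fn": "drive_tool", "kwargs": {
  "series": [
    [-0.3,0,0,0,1],
    [-0.3,0,0,0,1],
    [0,0,0,0,1]
  ]
}}

```text
t: 5.5
eef_pos: [0.5102, 0.0553, 0.1032]
tool_rot: [-0.003, 0.669, 0.743, 0.006]
contact_force: [-2.9, 24.6, 0.5]
gripper_width: 0.001
grasp_force: 12.4
```

Request:
{"fn": "drive_tool", "kwargs": {
  "series": [
    [1.5,0,0,0,1],
    [0.5,0,-4.5,0,1],
    [0,0,-4.8,0,0],
    [0,0,-4.8,0,0],
    [0,0,-4.8,0,0],
    [-4.5,0,-3.0,0,0],
    [-4.8,0,0,0,0],
    [-4.8,0,0,0,0]
  ]
}}

```text
t: 6.3
eef_pos: [0.5223, -0.0736, 0.3205]
tool_rot: [0.001, 0.671, 0.741, 0.0]
contact_force: [1.1, -0.1, -0.4]
gripper_width: 0.502
grasp_force: 0.0
```

Request:
{"fn": "drive_tool", "kwargs": {
  "series": [
    [-4.0,0,0,0,0],
    [0,0,0,0,0],
    [0,0,0,0,0]
  ]
}}

```text
t: 6.6
eef_pos: [0.5254, -0.1129, 0.3186]
tool_rot: [-0.0, 0.672, 0.74, -0.0]
contact_force: [0.3, 0.5, 0.3]
gripper_width: 0.499
grasp_force: 0.0
```

Run:
```python
from h import *
o=readout.get_obs();print(o['t'],wc(o['eef_pos']),o['contact_force'],o['gripper_width'])
w=cam('wrist');a=shot('wrist','w3.png');b=shot('scene','s3.png');np.save('w3.npy',np.hstack([w[0],w[1].ravel()]))
for n in('wrist','scene'):
  for t in ('lever_tip','tab','bar'):
    r=imaging.cut_out(t,n);print(n,t,[(np.round(x['centre'],1).tolist(),round(x['conf'],2),int(x['mask'].sum())) for x in r[:2]])
c=cv2.resize(a[100:400,190:450],None,fx=1.8,fy=1.8,interpolation=cv2.INTER_CUBIC)
d=cv2.resize(b[120:210,270:350],None,fx=4,fy=4,interpolation=cv2.INTER_CUBIC)
W=np.zeros((600,800,3),np.uint8);W[:540,:468]=c;W[:360,475:795]=d;cv2.imwrite('pics/c3.png',W[:,:,::-1])
```

```text
6.6 [-5.87000570e-02 -1.65771340e-04  3.18561179e-01] [0.34702485 0.50647443 0.33612285] 0.4990311152389707
wrist lever_tip [([329.9, 133.9], 0.65, 1942)]
wrist tab [([329.3, 127.0], 0.87, 1357), ([329.1, 59.7], 0.24, 13589)]
wrist bar [([329.6, 127.5], 0.78, 1367)]
scene lever_tip [([327.0, 152.2], 0.63, 88), ([315.9, 156.9], 0.53, 172)]
scene tab [([326.2, 148.9], 0.4, 53)]
scene bar [([325.3, 154.4], 0.67, 103)]
```

View pics/c3.png

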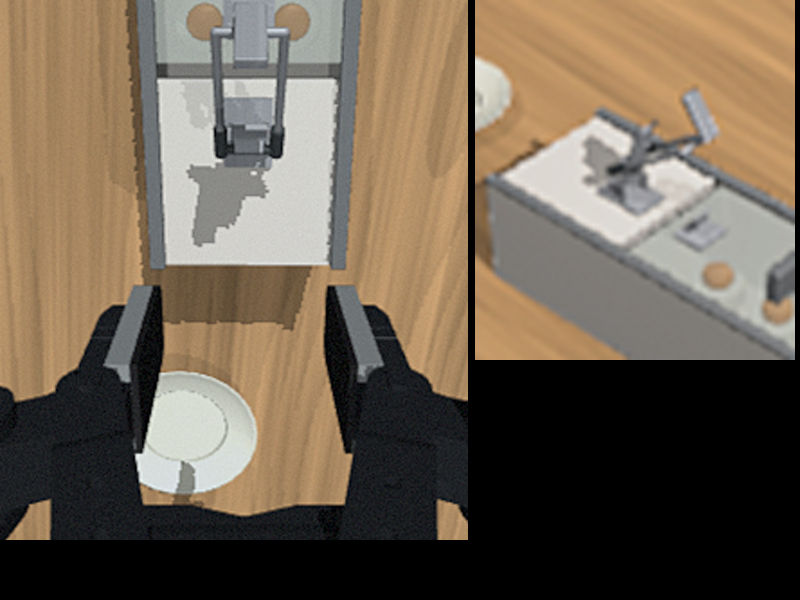

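Wrist: the bar is at (329,118), the loop's pins at row 179, and the tab's upper end at row 136. Scene: the bar is at about (329,152), the tab tip at (324,143), and the raised lever at about (314,151). I'll fit the mechanism to these.

```bash
cat > fit.py <<'E'
from h import *
from scipy.optimize import least_squares
def mech(px,th,ph):
    P=np.array([px,.102]);a=th-np.radians(15)
    pin=P+.02*np.array([-np.cos(a),np.sin(a)])
    u=np.array([np.cos(ph),np.sin(ph)]);n=np.array([-u[1],u[0]])
    bar=pin+.0863*u
    tip=P+.058*np.array([-np.cos(th),np.sin(th)])+.004*np.array([np.sin(th),np.cos(th)])
    return dict(pin=pin,bar=bar,tab=bar+.014*u+.026*n,tabtop=bar+.014*u+.036*n,tip=tip)
def W(p,y=0): return cw(p[0],y,p[1])
E
python3 - <<'E'
from fit import *
d=np.load('w3.npy');c=cam('wrist');w=(d[:3],d[3:].reshape(3,3),*c[2:]);s=cam('scene')
def res(v):
    m=mech(v[0],v[1],v[2]);y=v[3]
    r=[]
    r+=list(proj(w,W(m['bar'],y))-[328.9,118.3])
    r+=[proj(w,W(m['pin'],y))[1]-179]
    tt=m['tabtop']-.003*np.array([np.cos(v[2]),np.sin(v[2])])
    r+=list(proj(w,W(tt,y))-[329.4,136])
    r+=list((proj(s,W(m['bar'],y))+v[4:6]-[328.7,152.5])*2)
    r+=list((proj(s,W(m['tabtop'],y))+v[4:6]-[323.7,143])*2)
    r+=list((proj(s,W(m['tip'],y))+v[4:6]-[313.7,151])*.7)
    r+=list(np.array(v[4:6])*1.) ; r.append((v[0]+.073)/.004)
    return r
for th0 in(1.0,1.6,2.1):
    f=least_squares(res,[-.073,th0,.7,0,0,0]);print(f.x.round(4),f.cost.round(2),np.round(f.fun,1))
m=mech(*f.x[:3]);print({k:v.round(4).tolist() for k,v in m.items()})
E
```

```text
[-6.5300e-02  1.8550e+00  6.4800e-01 -1.3000e-03  1.6178e+00 -7.5830e-01] 22.96 [-0.1 -2.5  1.5 -0.3  1.3 -2.8  2.9  1.8 -2.8  0.6  0.8  1.6 -0.8  1.9]
[-6.5300e-02  1.8550e+00  6.4800e-01 -1.3000e-03  1.6178e+00 -7.5830e-01] 22.96 [-0.1 -2.5  1.5 -0.3  1.3 -2.8  2.9  1.8 -2.8  0.6  0.8  1.6 -0.8  1.9]
[-6.5300e-02  1.8550e+00  6.4800e-01 -1.3000e-03  1.6178e+00 -7.5830e-01] 22.96 [-0.1 -2.5  1.5 -0.3  1.3 -2.8  2.9  1.8 -2.8  0.6  0.8  1.6 -0.8  1.9]
{'pin': [-0.0648, 0.122], 'bar': [0.004, 0.1741], 'tab': [-0.0005, 0.2033], 'tabtop': [-0.0066, 0.2112], 'tip': [-0.0452, 0.1566]}
```

Run:
```python
from fit import *
d=np.load('w3.npy');c=cam('wrist');w=(d[:3],d[3:].reshape(3,3),*c[2:]);s=cam('scene')
for r in (154,192): print('base',wc(atz(w,(328.5,r),.092)).round(4))
for r in (141,248): print('deck',wc(atz(w,(328.5,r),.09 if r<200 else .097)).round(4))
off=np.array([1.6,-.8])
for px in [(699,228),(690,240)]:
    q=np.array([270+(px[0]-475)/4,120+px[1]/4]);print('keeper',wc(atz(s,q,.1)).round(4),wc(atz(s,q-off,.1)).round(4))
print('scene deckedge',[wc(atz(s,(270+(u-475)/4,120+v/4),.09)).round(4).tolist() for u,v in[(718,182),(625,247)]])
```

```text
base [-0.0425 -0.0022  0.092 ]
base [-0.0862 -0.0026  0.092 ]
deck [-0.0286 -0.0021  0.09  ]
deck [-0.1545 -0.0031  0.097 ]
keeper [ 0.011  -0.0066  0.1   ] [ 0.01   -0.0125  0.1   ]
keeper [ 0.0153 -0.0214  0.1   ] [ 0.0143 -0.0273  0.1   ]
scene deckedge [[-0.0235, 0.0549, 0.09], [-0.0227, -0.0502, 0.09]]
```

Request:
{"fn": "drive_tool", "kwargs": {
  "series": [
    [3.0,0.1,0,0,0],
    [2.8,0.1,1.0,0,0],
    [0,0,4.5,0,0],
    [0,0,4.0,0,0],
    [0,0,2.0,0,0],
    [0,0,0,0,0],
    [0,0,0,0,0]
  ]
}}

```text
t: 7.7
eef_pos: [0.5224, -0.054, 0.2047]
tool_rot: [0.0, 0.672, 0.741, 0.0]
contact_force: [-0.1, 0.5, 1.1]
gripper_width: 0.501
grasp_force: 0.0
```

Run:
```python
from fit import *
o=readout.get_obs();print(o['t'],wc(o['eef_pos']),o['contact_force'],o['gripper_width'])
w=cam('wrist');a=shot('wrist','w4.png')
m=mech(-.0653,1.855,.648)
for k in m: print(k,proj(w,W(m[k],-.0013)).round(1))
for k in (-.005,0,.005): print('keeper top',k,proj(w,cw(k+.006,-.0013,.1095)).round(1))
```

```text
7.7 [ 0.00030162 -0.00257114  0.20469287] [-0.0695691   0.49781397  1.14355078] 0.5011028978567067
pin [324.7 291.6]
bar [325.5 238.6]
tab [325.6 272.2]
tabtop [325.5 292.3]
tip [324.9 295.6]
keeper top -0.005 [325.3 206.1]
keeper top 0 [325.4 199.8]
keeper top 0.005 [325.4 193.3]
```

View pics/w4.png

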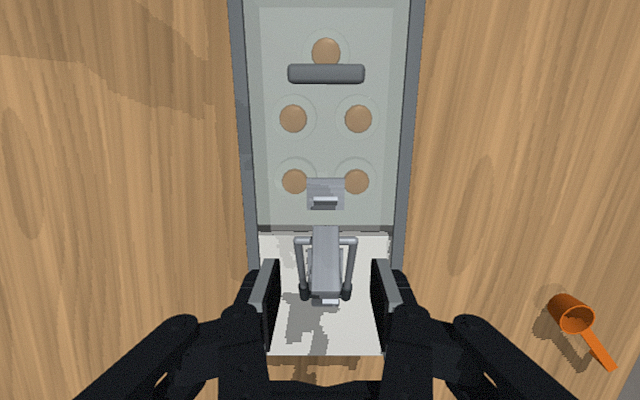

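The tab is centred between the open fingers (column 326, top at row 291). The bar is at row 241 and the keeper's top edge at row 200, so the keeper is at about x=0 in the caddy frame. I'll go down and pinch the tab.

Request:
{"fn": "drive_tool", "kwargs": {
  "series": [
    [0,-0.1,1.2,0,0],
    [-0.1,0,0.5,0,0],
    [0,0,0,0,1],
    [0,0,0,0,1],
    [0,0,0,0,1],
    [0,0,0,0,1]
  ],
  "squeeze": 25
}}

```text
t: 8.35
eef_pos: [0.5217, -0.0554, 0.1874]
tool_rot: [0.0, 0.672, 0.741, 0.0]
contact_force: [1.3, -0.9, -0.7]
gripper_width: 0.15
grasp_force: 26.8
```

Run:
```python
from fit import *
o=readout.get_obs();e=wc(o['eef_pos']);print(o['t'],e,o['contact_force'],o['gripper_width'])
# arc of the tab at fixed lever, offset held from start
for px in(-.068,):
  m0=mech(px,1.855,.648)['tab']; last=m0
  for ph in np.arange(.648,-.33,-.1):
    m=mech(px,1.855,ph);print(round(ph,2),'bar',m['bar'].round(4),'dx,dz from start cm',((m['tab']-m0)*100).round(2),'step',((m['tab']-last)*100).round(2));last=m['tab']
```

```text
8.35 [-0.00105243 -0.00167738  0.18736645] [ 1.31440279 -0.90619319 -0.68550923] 0.150379455634072
0.65 bar [0.0013 0.1741] dx,dz from start cm [0. 0.] step [0. 0.]
0.55 bar [0.0061 0.167 ] dx,dz from start cm [ 0.78 -0.68] step [ 0.78 -0.68]
0.45 bar [0.0102 0.1594] dx,dz from start cm [ 1.49 -1.44] step [ 0.71 -0.76]
0.35 bar [0.0136 0.1514] dx,dz from start cm [ 2.11 -2.26] step [ 0.63 -0.82]
0.25 bar [0.0161 0.1432] dx,dz from start cm [ 2.66 -3.14] step [ 0.54 -0.88]
0.15 bar [0.0178 0.1347] dx,dz from start cm [ 3.11 -4.08] step [ 0.45 -0.93]
0.05 bar [0.0186 0.1261] dx,dz from start cm [ 3.47 -5.05] step [ 0.36 -0.97]
-0.05 bar [0.0186 0.1175] dx,dz from start cm [ 3.72 -6.05] step [ 0.26 -1.  ]
-0.15 bar [0.0178 0.1089] dx,dz from start cm [ 3.88 -7.08] step [ 0.16 -1.02]
-0.25 bar [0.016  0.1005] dx,dz from start cm [ 3.93 -8.11] step [ 0.05 -1.03]
```

Request:
{"fn": "drive_tool", "kwargs": {
  "series": [
    [0.8,0,0.7,0,1],
    [0.7,0,0.75,0,1],
    [0.65,0,0.8,0,1],
    [0.55,0,0.9,0,1],
    [0.45,0,0.95,0,1],
    [0.35,0,0.95,0,1],
    [0.25,0,1.0,0,1],
    [0,0,0,0,1]
  ]
}}

```text
t: 9.15
eef_pos: [0.517, -0.0171, 0.1251]
tool_rot: [-0.001, 0.671, 0.741, 0.0]
contact_force: [4.1, 1.7, 0.8]
gripper_width: 0.158
grasp_force: 27.8
```

Run:
```python
from fit import *
o=readout.get_obs();e=wc(o['eef_pos']);print(o['t'],e,o['contact_force'],o['gripper_width'])
a=shot('wrist','w5.png');b=shot('scene','s5.png')
c=cv2.resize(a[180:400,200:460],None,fx=1.8,fy=1.8,interpolation=cv2.INTER_CUBIC)
d=cv2.resize(b[120:210,270:350],None,fx=4,fy=4,interpolation=cv2.INTER_CUBIC)
W_=np.zeros((400,800,3),np.uint8);W_[:396,:468]=c;W_[:360,475:795]=d;cv2.imwrite('pics/c5.png',W_[:,:,::-1])
w=cam('wrist')
for ph in(.05,-.05,-.15):
  m=mech(-.068,1.855,ph);print(ph,[(k,proj(w,W(m[k],-.0013)).round(0).tolist()) for k in('pin','bar','tab')])
```

```text
9.15 [ 0.03754758 -0.00058706  0.1251453 ] [4.07731785 1.6852332  0.8314513 ] 0.15763067024880512
0.05 [('pin', [327.0, 425.0]), ('bar', [329.0, 305.0]), ('tab', [330.0, 318.0])]
-0.05 [('pin', [327.0, 425.0]), ('bar', [329.0, 295.0]), ('tab', [329.0, 298.0])]
-0.15 [('pin', [327.0, 425.0]), ('bar', [328.0, 288.0]), ('tab', [329.0, 283.0])]
```

View pics/c5.png

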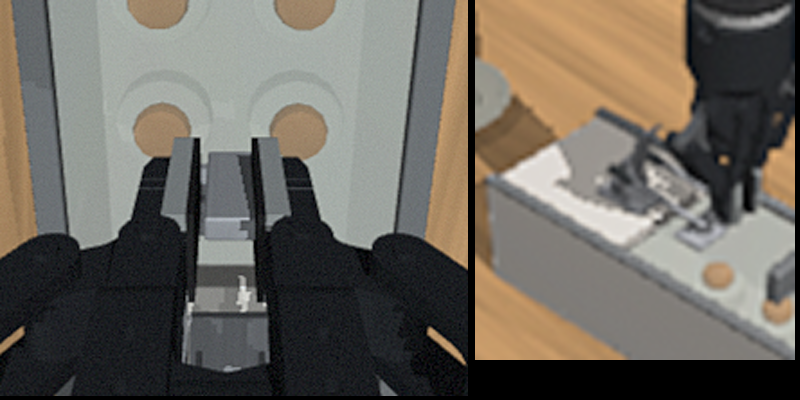

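The tab is firmly held between the fingers and the loop is nearly level. In the scene view the bar is just above and beyond the keeper's foot at about (695,237). I'll go on down.

Request:
{"fn": "drive_tool", "kwargs": {
  "series": [
    [0.15,0,1.0,0,1],
    [0.05,0,0.9,0,1],
    [0,0,0.3,0,1],
    [0,0,0.2,0,1],
    [0,0,0,0,1]
  ]
}}

```text
t: 9.75
eef_pos: [0.5173, -0.016, 0.1023]
tool_rot: [-0.0, 0.672, 0.741, -0.0]
contact_force: [3.0, 2.6, 1.8]
gripper_width: 0.157
grasp_force: 28.3
```

Request:
{"fn": "drive_tool", "kwargs": {
  "series": [
    [0,0,0.1,0,1],
    [-0.4,0,0,0,1],
    [-0.4,0,0,0,1],
    [-0.3,0,0,0,1],
    [0,0,0,0,1]
  ]
}}

```text
t: 10.25
eef_pos: [0.5182, -0.026, 0.1014]
tool_rot: [-0.001, 0.672, 0.741, 0.001]
contact_force: [3.4, 5.9, -0.2]
gripper_width: 0.155
grasp_force: 28.0
```

Run:
```python
from fit import *
o=readout.get_obs();e=wc(o['eef_pos']);print(o['t'],e,o['contact_force'],o['torque'])
```

```text
10.25 [ 0.02851375 -0.00087988  0.10143187] [ 3.42104826  5.89282011 -0.18426101] [ 1.27382063 -0.73191905  0.02028153]
```

Request:
{"fn": "drive_tool", "kwargs": {
  "series": [
    [-0.3,0,0,0,1],
    [-0.3,0,0,0,1],
    [0,0,0,0,1]
  ]
}}

```text
t: 10.55
eef_pos: [0.5185, -0.0301, 0.1012]
tool_rot: [-0.001, 0.671, 0.741, 0.001]
contact_force: [2.9, 10.5, -1.4]
gripper_width: 0.158
grasp_force: 27.9
```

Request:
{"fn": "drive_tool", "kwargs": {
  "series": [
    [-0.3,0,0,0,1],
    [-0.2,0,0,0,1],
    [0,0,0,0,1]
  ]
}}

```text
t: 10.85
eef_pos: [0.5186, -0.0304, 0.1014]
tool_rot: [-0.003, 0.67, 0.743, 0.003]
contact_force: [0.9, 21.2, -0.1]
gripper_width: 0.157
grasp_force: 28.1
```

Request:
{"fn": "drive_tool", "kwargs": {
  "series": [
    [0.4,0,0,0,1],
    [0,0,0,0,0],
    [0,0,0,0,0],
    [0,0,-3.0,0,0],
    [-1.0,0,-4.5,0,0],
    [-2.0,0,-3.0,0,0],
    [0,0,0,0,0]
  ]
}}

```text
t: 11.55
eef_pos: [0.5237, -0.0682, 0.2102]
tool_rot: [0.003, 0.674, 0.739, 0.001]
contact_force: [-0.4, 0.6, -0.6]
gripper_width: 0.501
grasp_force: 0.0
```

Run:
```python
from fit import *
o=readout.get_obs();e=wc(o['eef_pos']);print(o['t'],e,o['contact_force'],o['gripper_width'])
w=cam('wrist');a=shot('wrist','w6.png')
c=cv2.resize(a[150:400,200:460],None,fx=2.2,fy=2.2,interpolation=cv2.INTER_CUBIC)
cv2.imwrite('pics/c6.png',c[:,:,::-1])
np.save('w6.npy',np.hstack([w[0],w[1].ravel()]))
```

```text
11.55 [-0.01397157 -0.00257652  0.21020906] [-0.41548502  0.62638557 -0.62628093] 0.5014570956077861
```

View pics/c6.png

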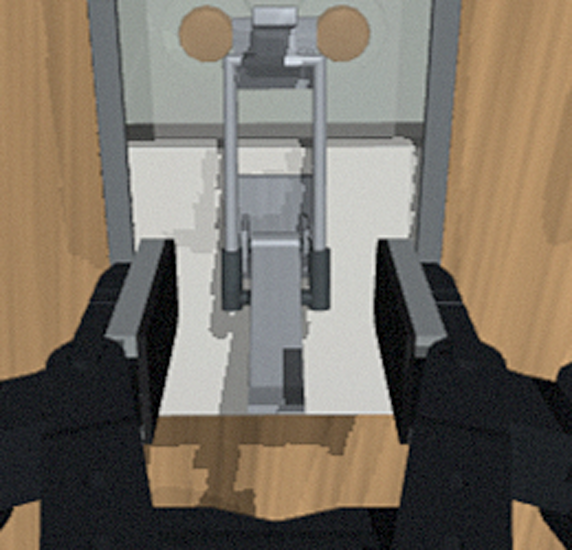

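The bar (crop row 62) sits on the +x side of the keeper plate with the overhang in front of it, so it's hooked. The lever now leans back over the deck, with its tip at about crop row 400. I'll press it with the fingers shut.

Request:
{"fn": "drive_tool", "kwargs": {
  "series": [
    [-3.0,0,0,0,1],
    [-2.8,0,0,0,1],
    [0,0,0,0,1],
    [0,0,3.0,0,1],
    [0,0,2.8,0,1],
    [0,0,0,0,1]
  ]
}}

```text
t: 12.2
eef_pos: [0.5234, -0.1208, 0.144]
tool_rot: [-0.004, 0.672, 0.741, -0.002]
contact_force: [-1.3, 0.3, -0.1]
gripper_width: -0.003
grasp_force: 0.0
```

Run:
```python
from fit import *
o=readout.get_obs();e=wc(o['eef_pos']);print(o['t'],e,o['contact_force'],o['gripper_width'])
```

```text
12.2 [-0.06634375  0.00255791  0.14399488] [-1.31562777  0.25096552 -0.12688157] -0.003499288165090648
```

Request:
{"fn": "drive_tool", "kwargs": {
  "series": [
    [-0.6,0.4,-0.4,0,1],
    [-0.8,0,0,0,1],
    [-0.6,0,0.4,0,1],
    [-0.6,0,0.5,0,1],
    [-0.4,0,0.5,0,1],
    [0,0,0,0,1]
  ]
}}

```text
t: 12.8
eef_pos: [0.5353, -0.1524, 0.1391]
tool_rot: [0.001, 0.672, 0.74, 0.0]
contact_force: [-0.1, -0.5, -0.9]
gripper_width: -0.001
grasp_force: 0.0
```

Run:
```python
from fit import *
o=readout.get_obs();e=wc(o['eef_pos']);print(o['t'],e,o['contact_force'])
```

```text
12.8 [-0.09885471 -0.00638563  0.13912819] [-0.09578614 -0.46024965 -0.94549333]
```

Request:
{"fn": "drive_tool", "kwargs": {
  "series": [
    [0.3,-0.4,0.3,0,1],
    [0,0,0.7,0,1],
    [-0.1,0,0.6,0,1],
    [-0.3,0,0.6,0,1],
    [0,0,0,0,1]
  ]
}}

```text
t: 13.3
eef_pos: [0.5298, -0.1526, 0.1156]
tool_rot: [-0.001, 0.672, 0.741, -0.0]
contact_force: [0.1, -0.2, 0.3]
gripper_width: 0.002
grasp_force: 0.0
```

Run:
```python
from fit import *
o=readout.get_obs();e=wc(o['eef_pos']);print(o['t'],e,o['contact_force'])
```

```text
13.3 [-0.09861364 -0.00086281  0.11556337] [ 0.0549964  -0.18972943  0.34512545]
```

Request:
{"fn": "drive_tool", "kwargs": {
  "series": [
    [-0.5,0,0.4,0,1],
    [-0.4,0,0.4,0,1],
    [0,0,0.2,0,1],
    [0,0,0,0,1]
  ]
}}

```text
t: 13.7
eef_pos: [0.5312, -0.162, 0.1063]
tool_rot: [-0.0, 0.672, 0.74, -0.0]
contact_force: [0.1, -0.0, -0.0]
gripper_width: 0.002
grasp_force: 0.0
```

Run:
```python
from fit import *
o=readout.get_obs();e=wc(o['eef_pos']);print(o['t'],e,o['contact_force'])
```

```text
13.7 [-0.10811813 -0.00142145  0.10625005] [ 0.13751939 -0.02429353 -0.00492926]
```

Press a little more, then back off and look.

Request:
{"fn": "drive_tool", "kwargs": {
  "series": [
    [0,0,0.2,0,1],
    [0,0,0.2,0,1],
    [0,0,0,0,1]
  ]
}}

```text
t: 14.0
eef_pos: [0.5317, -0.1618, 0.1054]
tool_rot: [0.001, 0.672, 0.741, -0.001]
contact_force: [-10.7, -0.9, 27.5]
gripper_width: -0.003
grasp_force: 13.8
```

Request:
{"fn": "drive_tool", "kwargs": {
  "series": [
    [0,0,-3.5,0,0],
    [-1.0,0,-4.5,0,0],
    [-1.0,0,-2.0,0,0],
    [0,0,0,0,0],
    [0,0,0,0,0]
  ]
}}

```text
t: 14.5
eef_pos: [0.5332, -0.1812, 0.2023]
tool_rot: [0.0, 0.672, 0.741, 0.0]
contact_force: [-0.5, 1.1, -1.4]
gripper_width: 0.5
grasp_force: 0.0
```

Run:
```python
from fit import *
o=readout.get_obs();e=wc(o['eef_pos']);print(o['t'],e,o['contact_force'])
a=shot('wrist','w7.png');b=shot('scene','s7.png')
c=cv2.resize(a[100:400,190:460],None,fx=1.7,fy=1.7,interpolation=cv2.INTER_CUBIC)
d=cv2.resize(b[120:210,270:350],None,fx=4,fy=4,interpolation=cv2.INTER_CUBIC)
W_=np.zeros((520,800,3),np.uint8);W_[:510,:459]=c;W_[:360,475:795]=d;cv2.imwrite('pics/c7.png',W_[:,:,::-1])
```

```text
14.5 [-0.12735055 -0.00166336  0.20230934] [-0.45294649  1.07601264 -1.37161368]
```

View pics/c7.png

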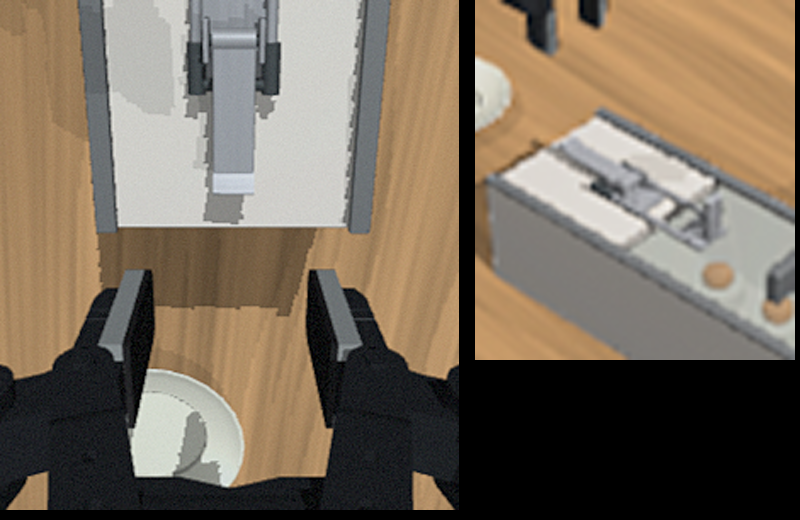

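The lever lies flat over the deck (end at crop row 185) and held against 27 N. The loop and tab are at the keeper. I'll check the keeper area in the same picture.

Run:
```python
import cv2
a=cv2.imread('pics/w7.png')[0:160,230:430];cv2.imwrite('pics/c8.png',cv2.resize(a,None,fx=3.6,fy=3.6,interpolation=cv2.INTER_CUBIC))
```

```text
(no output)
```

View pics/c8.png

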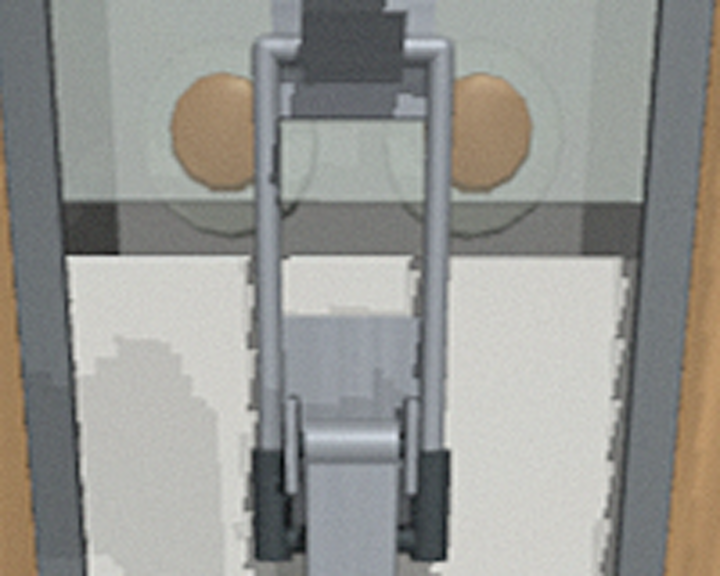

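The dark keeper plate at (352,60) stands on the near side of the bar, so the bar is hooked behind it. A gap shows between lid and deck, so I'll check the pivot–bar distance.

Run:
```python
from fit import *
w=cam('wrist');f=lambda r,z: wc(atz(w,(327,r/3.6),z))[0].round(4)
print('bar',f(48,.0955),'pin sleeve end',f(555,.097),'pivot roller',f(440,.106),f(440,.102),'lid edge',f(203,.09),'deck',f(253,.09))
```

```text
bar 0.0037 pin sleeve end -0.0884 pivot roller -0.0647 -0.065 lid edge -0.0216 deck -0.0306
```

```bash
python3 -c "
from station import hand_in
print(hand_in())"
```

```text
the job is handed in; nothing more can be done
None
```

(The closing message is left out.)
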